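Clamp a steel sample with the over-centre latch

ROBOT

A 6-joint arm with a two-finger parallel gripper is mounted at the origin on a cart in front of the work surface, level with it; the furniture and walls round the work are solid. World frame = base frame: x ahead of the robot, y to its left, z up, the work surface at z = 0. Lengths are in m, angles in rad, forces in N, time in s.
With the tool pointing down it reaches from about 0.375 to 0.975 m from the base axis. Payload 3.8 kg.
Tool frame: the origin (TCP) lies midway between the tips of the shut fingers; the grasp point (between the pads) lies 19 mm behind it; x points along the fingers, z is the direction in which the jaws open and shut, and the axes are right-handed (so a half turn about x gives the same grasp; the last joint's range is limited). The gripper opens to 85 mm and grips with 20 to 120 N. Pads are 22 mm wide; open, the fingers measure 114 mm over their backs; the gripper's body (76 mm by 85 mm) begins 54 mm behind the grasp point. The pads swing forward as they close: fully open they stand 13 mm farther back than shut.
Start: joints at [1.253, 0.264, 1.604, -0, 1.274, -0.037], TCP at [0.187, 0.649, 0.2] pointing down, gripper open.
Joint ranges: [-2.63, 2.63], [-0.94, 2.18], [0.31, 2.57], [-1.31, 4.45], [0, 2.66], [-2.55, 2.55]. Speed limits (rad/s): [2.57, 2.57, 3.14, 3.14, 3.14, 3.14].

INTERFACE

Orientations are given as a rotation vector (axis times angle).
In Python, from workcell import * gives the robot as it stands. The module is installed in compiled form; this text tells all that it offers.
- The arm moves only by the tool carry_out, never from a script. Its arguments are lists of equal length, an entry for each row: "offset": the shift along the tool's x, y, z in cm, a list of three; "delta_rot": the turn, a rotation vector about the tool's x, y, z in degrees, a list of three. A call has exactly 5 rows; each row shifts and turns the commanded pose from where the row before left it, along the tool's axes as they then stand; what a row does not reach is not made up. A row lasts 1/12 s, in which the tool goes at most 41.7 mm and 7.16 degrees, less where a joint would pass 70% of its speed; a pose out of reach is approached as far as the arm can. A call is refused whole if a number of a shift passes 4.17 or a number of a turn 7.16, either way. A call with a gripper value outside its range is refused whole. "fingers" is the opening, from -1 (shut) to 1 (fully open), set as the call begins (left out, the last holds). The fingers move at their own pace and stop on an object; "newtons" is the grip in N (left out, the last holds). Time passes only in rows, so rows that do not move let the fingers close, or fill a call up. It gives the time, the measured TCP pose, the force and the opening at its end, in the units of the state.
- read_state(): the state, without advancing time (a new reading comes with each control period).
- read_camera(name): name is "side" or "top" or "wrist"; returns (picture, depth): 400x640x3 uint8, red, green, blue; 400x640 float32, m along the optical axis (not along the pixel's ray), 0 where there is no reading.
- get_calibration(name): a dict with "fx", "fy", "cx", "cy" (pixels), "distortion" ([k1, k2, p1, p2, k3] as OpenCV has them; the pictures are not rectified), "R" (3x3) and "t" (3): a world point X has camera coordinates R X + t; the wrist camera has in their place "mount" (4x4, takes a point from camera to tool coordinates, whose origin is the TCP and whose axes are the tool frame's). Camera axes: x right, y down, z forward; pixel columns grow to the right and rows downward; lengths in m; the calibration is good to about 2 mm. A picture is of the moment at which its call begins: read the wrist's pose just before it. get_calibration takes no time and is no camera call.
- finish_job(): hands the job in, once; it reports no verdict.
The state is a dict: "time": time; "q": joint angles; "joint_vel": joint speeds; "joint_torque": joint torques, N m; "tool_pos": TCP position; "tcp_rot": TCP orientation; "wrist_force": force on the tool from outside, world axes, zero at the start; "torque": the same for the moment, N m; "width": opening from 0.0 (shut) to 1.0 (fully open).
Only numpy, scipy, OpenCV 4.12 (cv2) and the standard library are available. Lean on these libraries where they do the work, as an engineer would, in place of code of your own. Each camera call takes 0.05 s, during which the arm holds its last target. There are 200 camera calls.

TASK

Clamp the steel sample in the fixture on the bench: push the sliding jaw by its thumb plate until it bears snugly on the sample with a push of about 15 to 20 N, then lay the loop of the draw latch over the keeper's nose so that its crossbar is hooked behind it, and throw the orange lever over past its dead point until it lies fully home and holds by itself. Only push on the jaw and the lever, never with more than 25 N and without gripping them, and leave everything else on the bench alone.

Things in the scene. Friction and masses are not known exactly. Their poses are not given: they have to be found in the camera images.
- lever_pivot (a point): Pin of the latch lever, on a post of the grey clamping fixture (plate 248 x 84 x 12 mm, bolted down); on the pin's axis, 48 mm above the bench. Its axes are the fixture's: +x level from the pivot to sample, sliding jaw and keeper (all parts move in the x-z plane through this point), +y the pin's axis, +z up. The plate reaches from x = -93 to +155 mm, y = +-42 mm.
- sample_center (a point): Centre of the loose steel sample, an upright cylinder 30 mm across and 26 mm high, standing on the plate between a black sprung pad (on the pivot's side) and the jaw's V. The pad's face is about 25 mm in x from the pivot, but a hidden screw sets it anywhere within 2.5 mm of that; it yields 1 mm per 10 N, 12 mm at most.
- jaw (a joint): Sliding jaw's position along +x, m: 0 = its V just touches the sample with the pad at its mean setting (true contact: anywhere from -0.0025 to +0.0025). Starts open at 0.012 to 0.020; slides with about 2 N of friction and stays where it is left; limits -0.012 and 0.024.
- jaw_push (a point): Centre of the outer face of the upright aluminium thumb plate at the jaw's tail, 38 mm above the bench; the face looks along the fixture's +x, is 36 mm wide and reaches from 12.5 to 50.5 mm above the bench. Push it in the fixture's -x. It lies 57 mm in +x of keeper_seat.
- keeper_seat (a point): On the jaw: where the middle of the loop's crossbar sits when hooked, 48 mm above the bench; fixture's axes. The keeper's nose, a dark tooth 5 mm thick and 16 mm wide, stands at x = -9 to -3 mm, its top 9.5 mm above this point. The bar must pass over it and come down on its +x side, where the seat is flat for 10 mm, 3 mm under this point; the jaw's body is 12 mm under it.
- loop_bar (a point): Middle of the steel loop's crossbar, 6 mm thick; the side arms, 29 mm apart, pass either side of the nose. Axes: x from the loop's hinge pin (83 mm away, on the lever) to the bar, y along the bar, z out of the loop's plane, up when it lies level. It starts 66 to 84 degrees above level, kept up by hinge friction (0.022 N m); from below about 60 degrees it sinks by its weight (60 g).
- loop_grip (a point): Centre of the black finger barrel on the loop, 16 mm across, 16 mm long along y, to be pinched over its flat ends (fingers closing along y). In the loop's axes it lies 20 mm beyond the crossbar in x and 12 mm out in z. With the loop hooked it is about 56 mm above the bench, 20 mm above the jaw's body. It may turn about y between the fingers.
- loop_pin (a point): Middle of the loop's hinge pin, on the lever 16 mm from lever_pivot: straight above it when the lever is at 0, and turning with the lever. Only with the lever near 0 (-0.25 to 0.15 rad) does the loop surely reach over the nose onto the seat; pulling or pushing the loop along its length turns the lever.
- lever (a joint): Lever angle, rad: 0 = loop_pin straight above the pivot, grip leaning 0.227 rad toward the keeper; -0.25 = open limit; grows as it swings over away from the keeper; 1.57 = dead point, 1.833 = home on its stop, handle level, pointing away. Starts at 0.10 to 0.35; friction 0.05 N m. With the loop hooked, a push of about 2 to 6 N at the grip takes it to the dead point; then it snaps home by itself.
- lever_tip (a point): Middle of the free end of the lever, 88 mm from the pivot. Its orange grip is 23 mm wide (along y), 8 mm thick and covers the last 44 mm.
- spare_sample: Bystander: loose upright steel cylinder 25 mm in diameter, 40 mm high; origin at its underside.
- bushing: Bystander: bronze bushing 36 mm in diameter, 30 mm high; origin at its underside.
- sample_vial: Bystander: white sample vial with a blue cap, 27 mm in diameter, 52 mm high; origin at its underside.

How it is judged:
By the outcome, as a careful person would: the job done as asked, in the order asked, and still so for the second after the job is handed in, with the robot touching nothing.
It also fails if it takes over 72 s, if anything falls off the work surface, if the arm or the gripper's body presses on something with over 40 N, if the wrist force passes 120 N, or if a joint passes its speed limit or range.

## Working session

There is one attempt and no reset: what is moved stays moved. The work goes in short steps, Python scripts to look and compute and a tool call to move; the robot and the scene stay as the last step left them, time stands still between calls to the robot, and variables do not carry over. Pictures are saved under pics/ and viewed, about 8 in all and at most 12, crops included, and the job is handed in when it is done.

Besides the shell and the picture viewer there is one more tool, called after ">>>" in YAML: its name, and indented under it one key for each argument. carry_out: Moves the arm, as the interface text tells. Its arguments: {"type":"object","properties":{"offset":{"type":"array"},"delta_rot":{"type":"array"},"fingers":{"type":"number"},"newtons":{"type":"number"}},"required":["offset","delta_rot"]}

```bash
mkdir -p pics; cat > h.py <<'E'
from workcell import *
import numpy as np, cv2
from scipy.spatial.transform import Rotation as Ro
def cam(n):
    c=get_calibration(n); K=np.array([[c['fx'],0,c['cx']],[0,c['fy'],c['cy']],[0,0,1.]])
    if 'R' in c: R,t=np.array(c['R']),np.array(c['t'])
    else:
        s=read_state(); T=np.eye(4); T[:3,:3]=Ro.from_rotvec(s['tcp_rot']).as_matrix(); T[:3,3]=s['tool_pos']
        W=np.linalg.inv(T@np.array(c['mount'])); R,t=W[:3,:3],W[:3,3]
    return K,np.array(c['distortion'],float),R,t
def ray(C,u,v):
    K,d,R,t=C; p=cv2.undistortPoints(np.array([[[u,v]]],float),K,d)[0,0]
    return -R.T@t, R.T@np.array([p[0],p[1],1.])
def onz(C,u,v,z):
    o,d=ray(C,u,v); return o+d*(z-o[2])/d[2]
def dep(C,D,u,v):
    o,d=ray(C,u,v); return o+d*D[int(round(v)),int(round(u))]
def proj(C,X):
    K,d,R,t=C; return cv2.projectPoints(np.atleast_2d(np.array(X,float)),cv2.Rodrigues(R)[0],t,K,d)[0][:,0]
def shot(n,name):
    C=cam(n); p,D=read_camera(n); cv2.imwrite(f'pics/{name}.png',p[:,:,::-1]); np.savez(f'pics/{name}.npz',p=p,D=D,K=C[0],d=C[1],R=C[2],t=C[3]); return C,p,D
def load(name):
    z=np.load(f'pics/{name}.npz'); return (z['K'],z['d'],z['R'],z['t']),z['p'],z['D']
E
python3 - <<'E'
from h import *
for n in('top','side'):
    C,p,D=shot(n,n+'0'); print(n,-C[2].T@C[3],C[2][2])
s=read_state();print(s)
print(get_calibration('wrist'))
E
```

```text
top [ 0.37510159 -0.32210598  0.97629861] [ 0.21669662 -0.00914605 -0.97619615]
side [0.1827994  0.34098782 0.73941888] [ 0.38516645 -0.67023586 -0.63437425]
{'time': 0.1, 'q': array([ 1.25307023e+00,  2.64704579e-01,  1.60525650e+00, -3.20105163e-06,
        1.27371286e+00, -3.68896214e-02]), 'joint_vel': array([ 0.001067  , -0.00109192, -0.0032225 , -0.00123688, -0.00071271,
       -0.00022705]), 'joint_torque': array([ 6.59792804e-04, -5.16708219e+01, -3.68589807e+01, -9.66662355e-05,
        6.30727125e-03, -1.83795464e-05]), 'tool_pos': array([0.18684754, 0.6478541 , 0.19835827]), 'tcp_rot': array([-1.00111367,  1.33081459,  0.99913142]), 'wrist_force': array([-0.87740177, -0.42459348, -0.18496161]), 'torque': array([-0.03324452,  0.01780779, -0.00944702]), 'width': 1.0050701798970612}
{'fx': 342.46509897716874, 'fy': 342.46509897716874, 'cx': 323.3136782051376, 'cy': 202.51561184484498, 'distortion': array([-0.04833922,  0.        ,  0.        ,  0.        ,  0.        ]), 'mount': array([[-3.00708853e-04, -3.19783304e-01,  9.47490658e-01,
        -1.73351222e-01],
       [ 8.30403975e-04, -9.47490454e-01, -3.19782972e-01,
         8.20917171e-02],
       [ 9.99999610e-01,  6.90638438e-04,  5.50468094e-04,
        -2.65509183e-04],
       [ 0.00000000e+00,  0.00000000e+00,  0.00000000e+00,
         1.00000000e+00]])}
```

View pics/top0.png

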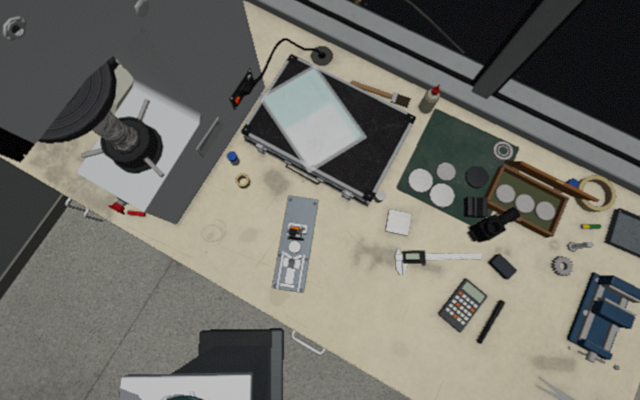

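View pics/side0.png

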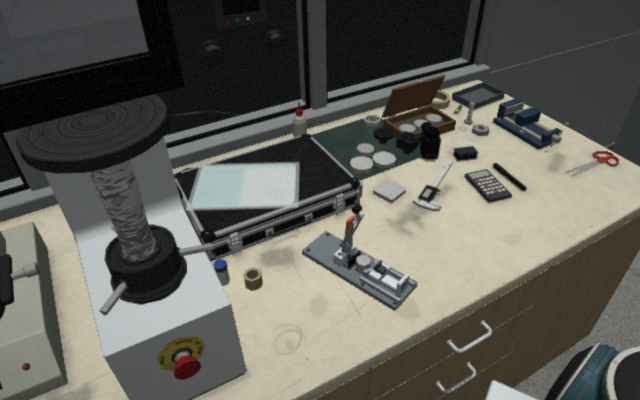

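```bash
python3 - <<'E'
from h import *
for n in('top','side'):
    C,p,D=load(n+'0')
    print(n,'base',proj(C,[[0,0,0],[.6,0,0],[.6,.3,0],[.187,.649,.2]]).round())
    if n=='top':
        for (u,v) in [(287,196),(318,199),(304,292),(273,288)]: print(onz(C,u,v,.012),dep(C,D,u,v))
    else:
        for (u,v) in [(326,233),(304,254),(398,303),(416,283)]: print(onz(C,u,v,.012),dep(C,D,u,v))
a=cv2.imread('pics/top0.png')[180:305,235:345];b=cv2.imread('pics/side0.png')[195:315,205:425]
cv2.imwrite('pics/c1.png',np.hstack([cv2.resize(a,None,fx=4.4,fy=4.4)[:540],np.zeros((540,2,3),np.uint8)])[:, :484])
cv2.imwrite('pics/c2.png',cv2.resize(b,None,fx=3.6,fy=3.6,interpolation=cv2.INTER_CUBIC))
E
```

```text
top base [[ 181.  444.]
 [ 195.  197.]
 [  84.  199.]
 [-189.  388.]]
[ 0.59700753 -0.25098885  0.012     ] [ 0.59937901 -0.25022883  0.00169466]
[ 0.58758118 -0.33450187  0.012     ] [ 5.90255347e-01 -3.34657883e-01 -1.36191215e-04]
[ 0.34522977 -0.29499188  0.012     ] [ 0.34489174 -0.29468505  0.00108782]
[ 0.35633758 -0.21589168  0.012     ] [ 0.35626173 -0.21546235  0.00810218]
side base [[ 563.  510.]
 [ 229.  338.]
 [ 103.  484.]
 [ 533. -561.]]
[ 0.57993981 -0.32449572  0.012     ] [ 0.57677288 -0.31918894  0.01780067]
[ 0.58803052 -0.24333276  0.012     ] [ 0.5924187  -0.24966027  0.00412291]
[ 0.35648721 -0.2209223   0.012     ] [ 0.3560951  -0.21965376  0.01364219]
[ 0.34488459 -0.28603043  0.012     ] [ 0.34513119 -0.2869844   0.01089328]
```

View pics/c1.png

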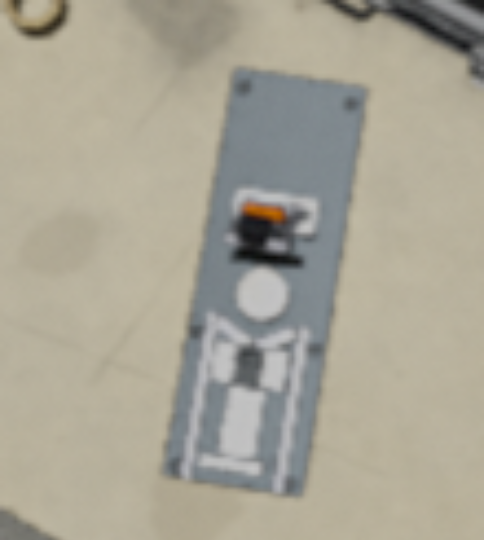

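View pics/c2.png

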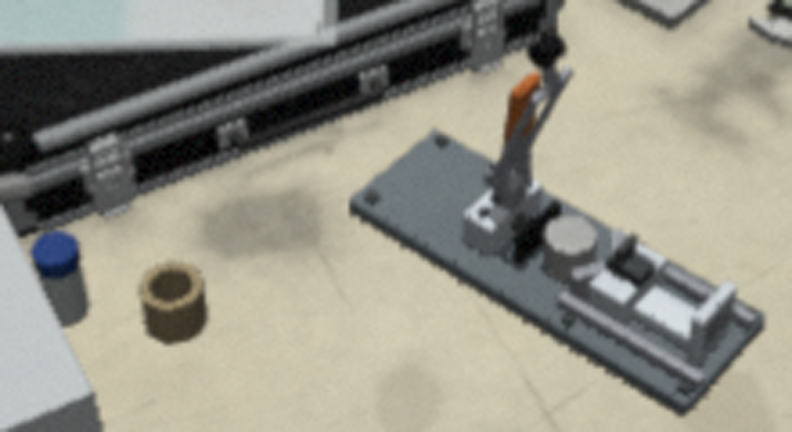

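```bash
python3 - <<'E'
from h import *
P=[]
for n in('top','side'):
    C,p,D=load(n+'0')
    v,u=np.mgrid[0:400:2,0:640:2]; q=cv2.undistortPoints(np.stack([u.ravel(),v.ravel()],1).astype(float)[:,None],C[0],C[1])[:,0]
    d=D[::2,::2].ravel(); X=np.c_[q,np.ones(len(q))]*d[:,None]; X=(X-C[3])@C[2]; P.append(X[d>0])
P=np.vstack(P); r=np.hypot(P[:,0],P[:,1]); a=np.degrees(np.arctan2(P[:,1],P[:,0]))
for lo in range(-50,100,10):
    print(lo,[round(float(P[m,2].max()),2) if (m:=(a>=lo)&(a<lo+10)&(r>=rr)&(r<rr+.05)).any() else None for rr in np.arange(.3,.85,.05)])
s=read_state();print(Ro.from_rotvec(s['tcp_rot']).as_matrix().round(3))
# plate frame
F=[]
for n,px in(('top',[(288.2,195.5),(318.4,200),(303.2,292.5),(272.5,288)]),('side',[(205+352/3.6,195+205/3.6),(205+437/3.6,195+132/3.6),(205+764/3.6,195+322/3.6),(205+685/3.6,195+400/3.6)])):
    C,p,D=load(n+'0'); Q=np.array([onz(C,u,v,.012)[:2] for u,v in px])
    ex=(Q[2]+Q[3]-Q[0]-Q[1]);ex/=np.linalg.norm(ex);c=Q.mean(0)
    if n=='side': pass
    print(n,Q.round(4).tolist(),[np.linalg.norm(Q[i]-Q[(i+1)%4]).round(4) for i in range(4)],'yaw',np.degrees(np.arctan2(ex[1],ex[0])),'pivot',c-ex*.031)
E
```

```text
-50 [-0.1, 0.0, 0.01, 0.01, 0.01, 0.01, 0.01, 0.01, 0.02, 0.04, 0.02]
-40 [-0.04, 0.01, 0.05, 0.06, 0.17, 0.17, 0.02, 0.01, 0.08, 0.08, 0.08]
-30 [-0.04, 0.01, 0.01, 0.04, 0.17, 0.17, 0.02, 0.02, 0.08, 0.08, 0.08]
-20 [None, 0.0, 0.01, 0.01, 0.01, 0.01, 0.03, 0.03, 0.08, 0.08, 0.14]
-10 [None, 0.0, 0.0, 0.0, 0.01, 0.64, 0.67, 0.66, 0.61, 0.55, 0.5]
0 [-0.78, None, 0.0, 0.01, 0.63, 0.63, 0.48, 0.48, 0.48, 0.41, 0.36]
10 [-0.77, -0.77, None, 0.0, 0.16, 0.64, 0.64, 0.48, 0.48, 0.0, 0.09]
20 [-0.77, -0.77, -0.77, -0.78, None, 0.0, 0.01, 0.01, 0.0, 0.01, 0.01]
30 [-0.77, -0.77, -0.77, -0.77, -0.77, -0.77, -0.77, -0.06, 0.0, 0.01, 0.0]
40 [-0.77, -0.77, -0.77, -0.77, -0.77, -0.77, -0.77, -0.77, -0.77, -0.77, -0.77]
50 [-0.77, -0.77, -0.77, -0.77, -0.77, -0.77, -0.77, -0.77, -0.77, -0.77, -0.77]
60 [-0.77, -0.77, -0.77, -0.77, -0.77, -0.77, -0.77, -0.77, -0.77, -0.77, -0.77]
70 [-0.77, -0.77, -0.77, -0.77, -0.77, -0.77, -0.77, -0.77, -0.77, -0.77, -0.77]
80 [-0.78, -0.77, -0.77, -0.77, -0.77, -0.77, -0.76, -0.77, -0.77, -0.77, -0.77]
90 [-0.77, -0.77, -0.77, -0.77, -0.77, -0.77, -0.77, -0.77, -0.77, -0.77, -0.77]
[[-0.001 -0.961  0.277]
 [-0.002  0.277  0.961]
 [-1.     0.    -0.002]]
top [[0.5983, -0.2542], [0.5848, -0.3355], [0.344, -0.2929], [0.3564, -0.2146]] [np.float64(0.0824), np.float64(0.2445), np.float64(0.0793), np.float64(0.2452)] yaw 170.3372944204283 pivot [ 0.50144508 -0.27953262]
side [[0.5937, -0.2473], [0.5814, -0.3288], [0.3413, -0.2837], [0.3581, -0.2113]] [np.float64(0.0824), np.float64(0.2443), np.float64(0.0742), np.float64(0.2384)] yaw 170.32823332038325 pivot [ 0.49916674 -0.27297665]
```

>>> carry_out:
  offset:
    - [0,0,0]
    - [0,0,-3.75]
    - [0,0,-3.75]
    - [0,0,-3.75]
    - [0,0,-3.75]
  delta_rot:
    - [-6.4,0,0]
    - [0,0,0]
    - [0,0,0]
    - [0,0,0]
    - [0,0,0]
  fingers: -1
  newtons: 40

```text
time: 0.52
tool_pos: [0.1613, 0.4987, 0.1984]
tcp_rot: [-1.085, 1.286, 1.083]
wrist_force: [-0.3, 0.9, 0.2]
width: 0.297
```

>>> carry_out:
  offset:
    - [0,0,-3.75]
    - [0,0,-3.75]
    - [0,0,-3.75]
    - [0,-3.06,-1.8]
    - [0,-3.06,-1.8]
  delta_rot:
    - [0,0,0]
    - [0,0,0]
    - [0,0,0]
    - [0,0,0]
    - [0,0,0]

```text
time: 0.93
tool_pos: [0.196, 0.3421, 0.1991]
tcp_rot: [-1.086, 1.283, 1.087]
wrist_force: [1.6, 0.7, 0.6]
width: 0.003
```

>>> carry_out:
  offset:
    - [0,-3.06,-1.8]
    - [0,-3.06,-1.8]
    - [0,-3.06,-1.8]
    - [0,-3.06,-1.8]
    - [0,-3.06,-1.8]
  delta_rot:
    - [0,0,0]
    - [0,0,0]
    - [0,0,0]
    - [0,0,0]
    - [0,0,0]

```text
time: 1.35
tool_pos: [0.3335, 0.228, 0.1994]
tcp_rot: [-1.084, 1.284, 1.084]
wrist_force: [0.6, 1.2, 0.2]
width: -0.001
```

Tracking is good; on round the machine to the fixture.

>>> carry_out:
  offset:
    - [0,-1.79,-3.58]
    - [0,-1.79,-3.58]
    - [0,-1.79,-3.58]
    - [0,-1.79,-3.58]
    - [0,-1.79,-3.58]
  delta_rot:
    - [0,0,0]
    - [0,0,0]
    - [0,0,0]
    - [0,0,0]
    - [0,0,0]

```text
time: 1.77
tool_pos: [0.3907, 0.0361, 0.1994]
tcp_rot: [-1.084, 1.284, 1.084]
wrist_force: [1.0, 0.4, -0.9]
width: 0.0
```

>>> carry_out:
  offset:
    - [0,-1.79,-3.58]
    - [0,0.58,-3.82]
    - [0,0.58,-3.82]
    - [0,0.58,-3.82]
    - [0,0.58,-3.82]
  delta_rot:
    - [0,0,0]
    - [0,0,0]
    - [0,0,0]
    - [0,0,0]
    - [0,0,0]

```text
time: 2.18
tool_pos: [0.3528, -0.1484, 0.1993]
tcp_rot: [-1.084, 1.284, 1.084]
wrist_force: [0.1, -0.0, 0.4]
width: 0.001
```

>>> carry_out:
  offset:
    - [0,0.58,-3.82]
    - [0,0.58,-3.82]
    - [0,0,-3.0]
    - [0,0,0]
    - [0,0,0]
  delta_rot:
    - [0,0,0]
    - [0,0,0]
    - [0,0,0]
    - [0,0,0]
    - [0,0,0]

```text
time: 2.6
tool_pos: [0.3238, -0.2509, 0.1992]
tcp_rot: [-1.08, 1.286, 1.082]
wrist_force: [-0.6, -0.7, -0.7]
width: -0.002
```

```bash
python3 - <<'E'
from h import *
C,p,D=shot('wrist','w1')
cv2.imwrite('pics/w1b.png',cv2.resize(p[:,:,::-1],None,fx=1.25,fy=1.25))
s=read_state();print(s['tool_pos'],Ro.from_rotvec(s['tcp_rot']).as_matrix().round(3))
E
```

```text
[ 0.32408169 -0.24976805  0.19908731] [[-0.001 -0.985  0.17 ]
 [ 0.001  0.17   0.985]
 [-1.     0.001  0.001]]
```

View pics/w1b.png

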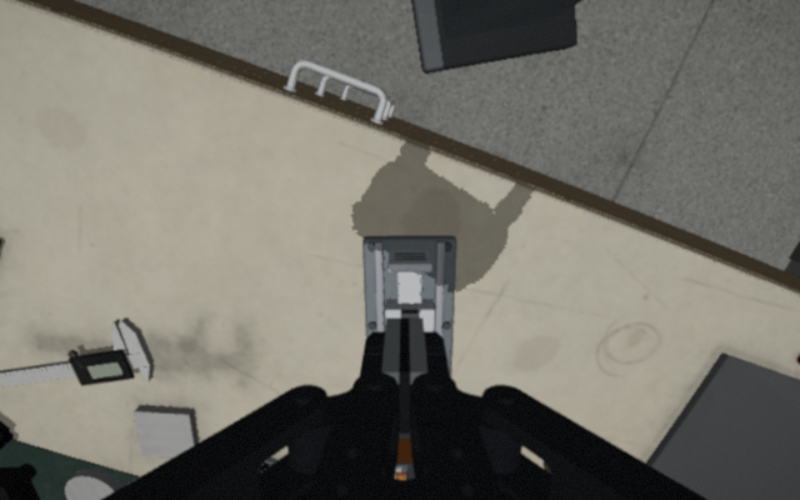

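```bash
python3 - <<'E'
from h import *
C,p,D=load('w1')
for u,v in [(291.5,190),(365,190),(291,265),(364,295)]: print('plate',onz(C,u,v,.012).round(4))
for u,v in [(328,207),(328,211),(328,214),(328,217),(328,230),(312,214),(345,214)]: print('thumb',onz(C,u,v,.0505).round(4),dep(C,D,u,v).round(4))
cv2.imwrite('pics/w1c.png',cv2.resize(p[180:285,270:385,::-1],None,fx=5,fy=5,interpolation=cv2.INTER_CUBIC))
E
```

```text
plate [ 0.3424 -0.2895  0.012 ]
plate [ 0.3562 -0.21    0.012 ]
plate [ 0.4331 -0.3087  0.012 ]
plate [ 0.4893 -0.2289  0.012 ]
thumb [ 0.3553 -0.2516  0.0505] [ 0.3584 -0.252   0.0416]
thumb [ 0.3595 -0.2523  0.0505] [ 0.3597 -0.2523  0.0499]
thumb [ 0.3627 -0.2529  0.0505] [ 0.3634 -0.253   0.0484]
thumb [ 0.3658 -0.2534  0.0505] [ 0.3665 -0.2535  0.0488]
thumb [ 0.3798 -0.2558  0.0505] [ 0.392  -0.2574  0.022 ]
thumb [ 0.3599 -0.2687  0.0505] [ 0.3603 -0.2688  0.0493]
thumb [ 0.3656 -0.236   0.0505] [ 0.3663 -0.236   0.0486]
```

View pics/w1c.png

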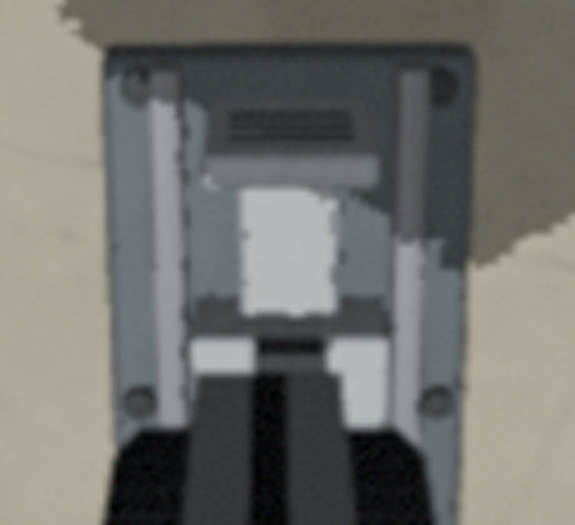

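>>> carry_out:
  offset:
    - [4,0,0.4]
    - [4,0,0]
    - [4,0,0]
    - [3.9,0,0]
    - [1,0,0]
  delta_rot:
    - [0,0,0]
    - [0,0,0]
    - [0,0,0]
    - [0,0,0]
    - [0,0,0]

```text
time: 3.07
tool_pos: [0.3212, -0.2406, 0.0249]
tcp_rot: [-1.076, 1.285, 1.095]
wrist_force: [-0.7, 1.1, -0.7]
width: 0.002
```

>>> carry_out:
  offset:
    - [0,-0.4,0]
    - [0,-0.4,0]
    - [0,-0.4,0]
    - [0,-0.3,0]
    - [0,-0.3,0]
  delta_rot:
    - [0,0,0]
    - [0,0,0]
    - [0,0,0]
    - [0,0,0]
    - [0,0,0]

```text
time: 3.48
tool_pos: [0.3455, -0.2505, 0.033]
tcp_rot: [-1.088, 1.283, 1.08]
wrist_force: [-0.2, -0.4, 0.7]
width: 0.003
```

>>> carry_out:
  offset:
    - [0,-0.1,0]
    - [0,-0.1,0]
    - [0,-0.1,0]
    - [0,-0.1,0]
    - [0,-0.1,0]
  delta_rot:
    - [0,0,0]
    - [0,0,0]
    - [0,0,0]
    - [0,0,0]
    - [0,0,0]

```text
time: 3.9
tool_pos: [0.3478, -0.2498, 0.0306]
tcp_rot: [-1.083, 1.285, 1.084]
wrist_force: [-0.3, -0.1, -0.5]
width: 0.002
```

>>> carry_out:
  offset:
    - [0,-0.1,0]
    - [0,-0.1,0]
    - [0,-0.1,0]
    - [0,-0.1,0]
    - [0,-0.1,0]
  delta_rot:
    - [0,0,0]
    - [0,0,0]
    - [0,0,0]
    - [0,0,0]
    - [0,0,0]

```text
time: 4.32
tool_pos: [0.353, -0.2507, 0.0306]
tcp_rot: [-1.084, 1.284, 1.084]
wrist_force: [0.1, 0.2, -0.0]
width: 0.003
```

>>> carry_out:
  offset:
    - [0,-0.1,0]
    - [0,-0.1,0]
    - [0,-0.1,0]
    - [0,-0.1,0]
    - [0,-0.1,0]
  delta_rot:
    - [0,0,0]
    - [0,0,0]
    - [0,0,0]
    - [0,0,0]
    - [0,0,0]

```text
time: 4.73
tool_pos: [0.3579, -0.2515, 0.0306]
tcp_rot: [-1.084, 1.284, 1.084]
wrist_force: [-0.7, -0.5, 0.1]
width: -0.006
```

>>> carry_out:
  offset:
    - [0,-0.1,0]
    - [0,-0.1,0]
    - [0,-0.1,0]
    - [0,-0.1,0]
    - [0,-0.1,0]
  delta_rot:
    - [0,0,0]
    - [0,0,0]
    - [0,0,0]
    - [0,0,0]
    - [0,0,0]

```text
time: 5.15
tool_pos: [0.3628, -0.2524, 0.0306]
tcp_rot: [-1.084, 1.284, 1.084]
wrist_force: [0.3, 0.7, 0.5]
width: -0.002
```

```bash
python3 - <<'E'
from h import *
C,p,D=shot('wrist','w2'); C2,p2,D2=shot('side','s2')
a=cv2.resize(p[150:300,250:410,::-1],None,fx=2.4,fy=2.4,interpolation=cv2.INTER_CUBIC)
b=cv2.resize(p2[200:320,300:430,::-1],None,fx=3,fy=3,interpolation=cv2.INTER_CUBIC)
print(a.shape,b.shape)
cv2.imwrite('pics/x2.png',np.hstack([a[:360],b]))
print(read_state()['wrist_force'])
E
```

```text
(360, 384, 3) (360, 390, 3)
[ 0.05343249  0.67776212 -0.58982195]
```

View pics/x2.png

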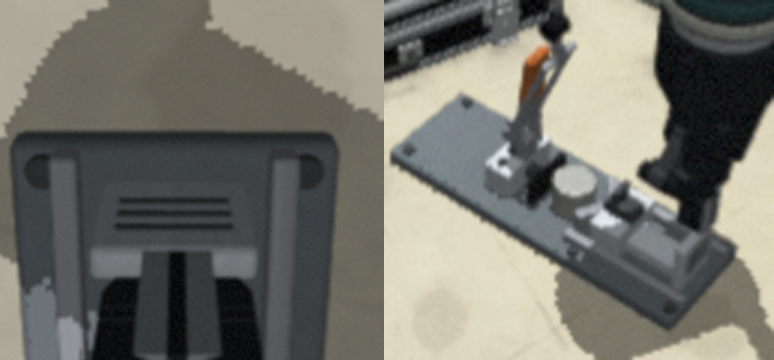

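```bash
python3 - <<'E'
from h import *
C,p,D=load('w2')
print('tcp',proj(C,[.3628,-.2524,.0306]))
for X,Y in [(12,135),(337,135)]: print('plate',onz(C,250+X/2.4,150+Y/2.4,.012).round(4))
for X,Y in [(92,250),(257,250),(92,278),(257,278)]:
    u,v=250+X/2.4,150+Y/2.4; print('bar',onz(C,u,v,.0505).round(4),dep(C,D,u+(3 if X<99 else -3),v).round(4))
for X,Y in [(112,190),(230,190)]:
    u,v=250+X/2.4,150+Y/2.4; print('stripe bottom',dep(C,D,u,v).round(4))
u=323
for v in range(225,275,4): print(v,dep(C,D,u,v).round(4),dep(C,D,300,v).round(4))
E
```

```text
tcp [[323.58097373 242.6472361 ]]
plate [ 0.3412 -0.2901  0.012 ]
plate [ 0.3547 -0.2107  0.012 ]
bar [ 0.3568 -0.2692  0.0505] [ 0.3576 -0.268   0.0495]
bar [ 0.3626 -0.2354  0.0505] [ 0.3632 -0.2369  0.0488]
bar [ 0.3633 -0.2706  0.0505] [ 0.3846 -0.2769  0.0109]
bar [ 0.3691 -0.2363  0.0505] [ 0.3911 -0.2375  0.0112]
stripe bottom [ 0.3573 -0.2675  0.0183]
stripe bottom [ 0.3619 -0.239   0.019 ]
225 [ 0.3599 -0.2522  0.0119] [ 0.3583 -0.2663  0.0099]
229 [ 0.36   -0.2523  0.0179] [ 0.3572 -0.2654  0.0192]
233 [ 0.3587 -0.252   0.0266] [ 0.3567 -0.2649  0.0261]
237 [ 0.36   -0.2522  0.0292] [ 0.3574 -0.2648  0.0302]
241 [ 0.3594 -0.2521  0.0357] [ 0.3577 -0.2645  0.0348]
245 [ 0.3592 -0.2521  0.041 ] [ 0.3576 -0.2641  0.0401]
249 [ 0.3598 -0.2522  0.0446] [ 0.358  -0.264   0.0441]
253 [ 0.3599 -0.2522  0.0488] [ 0.3576 -0.2635  0.0495]
257 [ 0.3519 -0.2509  0.0686] [ 0.36   -0.264   0.0492]
261 [ 0.3522 -0.2509  0.0717] [ 0.3618 -0.2643  0.0499]
265 [ 0.3524 -0.2509  0.0749] [ 0.3543 -0.2617  0.0682]
269 [ 0.3525 -0.2509  0.0781] [ 0.3546 -0.2616  0.0712]
273 [ 0.3522 -0.2509  0.0819] [ 0.355  -0.2615  0.074 ]
```

```bash
python3 - <<'E'
from h import *
C,p,D=load('s2'); t=np.array([.3628,-.2524,.0306])
print('tcp side',proj(C,[t,t+[0,0,.02],t+[0,0,.04],[.3597,-.2523,.0505],[.366,-.2535,.0505]]).round(1))
for (u,v) in [(402,262),(403,266),(403,270),(404,273),(405,276),(404,279),(398,270),(398,276)]: print(u,v,dep(C,D,u,v).round(4),p[v,u])
W,_,_=load('w2')
print(proj(W,[[.352,-.2509,.0306],[.352,-.2509,.0506],[.352,-.2509,.0686]]))
cv2.imwrite('pics/x3.png',cv2.resize(p[225:305,360:430,::-1],None,fx=7,fy=7,interpolation=cv2.INTER_CUBIC))
E
```

```text
tcp side [[402.3 284.8]
 [403.3 278. ]
 [404.3 271.1]
 [404.7 278.7]
 [402.  277.1]]
402 262 [ 0.3575 -0.2134  0.1349] [14 15 19]
403 266 [ 0.3559 -0.2174  0.1216] [17 20 21]
403 270 [ 0.3611 -0.2376  0.0889] [17 20 23]
404 273 [ 0.3586 -0.2385  0.081 ] [24 19 23]
405 276 [ 0.357  -0.2424  0.0696] [54 56 57]
404 279 [ 0.3607 -0.2511  0.0503] [115 118 121]
398 270 [ 0.3715 -0.2399  0.081 ] [72 70 64]
398 276 [ 0.3834 -0.2817  0.0164] [74 74 76]
[[322.98223852 224.50807135]
 [322.9621091  240.00468661]
 [322.93977885 257.2502534 ]]
```

View pics/x3.png

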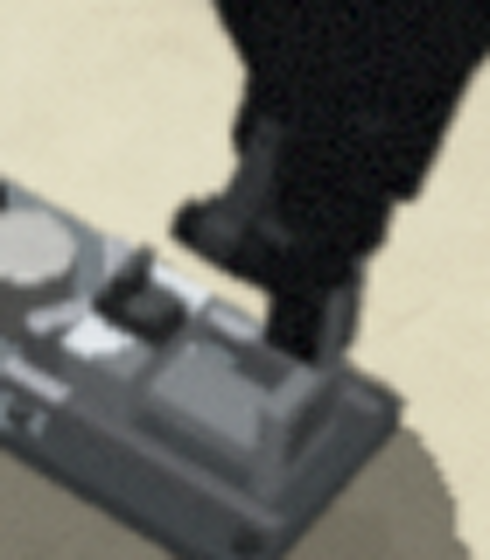

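```bash
python3 - <<'E'
from h import *
C,p,D=load('w1'); M=np.array(get_calibration('wrist')['mount'])
def tool(u,v):
    q=cv2.undistortPoints(np.array([[[u,v]]],float),C[0],C[1])[0,0]; return (M@np.r_[np.r_[q,1]*D[v,u],1])[:3]*1000
for v in (244,250,254,256,258,262,270,285,300,320,350,390):
    print(v,[tool(u,v).round().tolist() for u in (305,316,323,331,342)], p[v,[316,323]].tolist())
E
```

```text
244 [[179.0, -87.0, -21.0], [173.0, -83.0, -8.0], [175.0, -84.0, -0.0], [172.0, -83.0, 8.0], [172.0, -83.0, 21.0]] [[70, 72, 74], [68, 69, 71]]
250 [[180.0, -94.0, -21.0], [164.0, -87.0, -8.0], [154.0, -82.0, -0.0], [157.0, -83.0, 8.0], [164.0, -87.0, 20.0]] [[182, 183, 184], [40, 41, 43]]
254 [[179.0, -99.0, -21.0], [165.0, -92.0, -8.0], [155.0, -87.0, -0.0], [155.0, -87.0, 8.0], [165.0, -92.0, 20.0]] [[133, 135, 136], [45, 47, 49]]
256 [[178.0, -101.0, -21.0], [-36.0, 11.0, -3.0], [-35.0, 10.0, -0.0], [-37.0, 11.0, 3.0], [164.0, -94.0, 21.0]] [[50, 53, 54], [12, 12, 12]]
258 [[179.0, -104.0, -21.0], [-38.0, 11.0, -3.0], [-38.0, 11.0, -0.0], [-37.0, 10.0, 3.0], [165.0, -97.0, 21.0]] [[52, 55, 57], [16, 16, 17]]
262 [[179.0, -109.0, -21.0], [-41.0, 10.0, -3.0], [-42.0, 11.0, -0.0], [-42.0, 11.0, 3.0], [164.0, -101.0, 21.0]] [[52, 54, 56], [6, 8, 5]]
270 [[-41.0, 6.0, -8.0], [-49.0, 11.0, -3.0], [-49.0, 11.0, -0.0], [-47.0, 10.0, 3.0], [-41.0, 6.0, 8.0]] [[51, 54, 55], [3, 5, 8]]
285 [[-54.0, 7.0, -8.0], [-60.0, 11.0, -3.0], [-60.0, 11.0, -0.0], [-60.0, 11.0, 3.0], [-54.0, 7.0, 7.0]] [[53, 56, 57], [2, 3, 7]]
300 [[-70.0, 11.0, -7.0], [-67.0, 9.0, -3.0], [-68.0, 10.0, -0.0], [-68.0, 9.0, 3.0], [-70.0, 11.0, 6.0]] [[88, 92, 95], [23, 24, 25]]
320 [[-81.0, 11.0, -6.0], [-82.0, 11.0, -3.0], [-68.0, 1.0, -0.0], [-80.0, 10.0, 2.0], [-82.0, 12.0, 6.0]] [[10, 13, 10], [20, 20, 22]]
350 [[-101.0, 16.0, -5.0], [-78.0, -4.0, -3.0], [110.0, -174.0, -0.0], [-78.0, -4.0, 2.0], [-101.0, 17.0, 5.0]] [[16, 18, 19], [52, 44, 42]]
390 [[-108.0, 10.0, -5.0], [-107.0, 9.0, -2.0], [-108.0, 11.0, -0.0], [-108.0, 11.0, 2.0], [-108.0, 11.0, 4.0]] [[7, 6, 12], [12, 15, 16]]
```

The wrist picture, the side depth and the missing contact force agree: the real fingertips are about 36 mm behind the reported TCP along the tool, so they are sliding above the thumb plate. I'll back off, go 3.5 cm lower, and allow for the offset from here on.

>>> carry_out:
  offset:
    - [0,1.2,0]
    - [0,1.2,0]
    - [1.5,0,0]
    - [1.3,0,0]
    - [0.7,0,0]
  delta_rot:
    - [0,0,0]
    - [0,0,0]
    - [0,0,0]
    - [0,0,0]
    - [0,0,0]

```text
time: 5.67
tool_pos: [0.3367, -0.2472, -0.0057]
tcp_rot: [-1.081, 1.285, 1.085]
wrist_force: [0.6, -0.0, 0.1]
width: -0.003
```

>>> carry_out:
  offset:
    - [0,0,0]
    - [0,-0.2,0]
    - [0,-0.2,0]
    - [0,-0.2,0]
    - [0,-0.2,0]
  delta_rot:
    - [0,0,0]
    - [0,0,0]
    - [0,0,0]
    - [0,0,0]
    - [0,0,0]

```text
time: 6.08
tool_pos: [0.3479, -0.2502, -0.0037]
tcp_rot: [-1.085, 1.284, 1.083]
wrist_force: [0.4, -0.1, 0.5]
width: -0.001
```

>>> carry_out:
  offset:
    - [0,-0.1,0]
    - [0,-0.1,0]
    - [0,-0.1,0]
    - [0,-0.1,0]
    - [0,-0.1,0]
  delta_rot:
    - [0,0,0]
    - [0,0,0]
    - [0,0,0]
    - [0,0,0]
    - [0,0,0]

```text
time: 6.5
tool_pos: [0.3517, -0.2504, -0.0045]
tcp_rot: [-1.083, 1.285, 1.084]
wrist_force: [-1.5, 0.0, 1.5]
width: -0.002
```

>>> carry_out:
  offset:
    - [0,-0.1,0]
    - [0,-0.1,0]
    - [0,-0.1,0]
    - [0,-0.1,0]
    - [0,-0.1,0]
  delta_rot:
    - [0,0,0]
    - [0,0,0]
    - [0,0,0]
    - [0,0,0]
    - [0,0,0]

```text
time: 6.92
tool_pos: [0.3568, -0.2513, -0.0045]
tcp_rot: [-1.084, 1.284, 1.084]
wrist_force: [-2.3, 0.1, 0.9]
width: -0.001
```

>>> carry_out:
  offset:
    - [0,-0.1,0]
    - [0,-0.05,0]
    - [0,-0.05,0]
    - [0,-0.05,0]
    - [0,-0.05,0]
  delta_rot:
    - [0,0,0]
    - [0,0,0]
    - [0,0,0]
    - [0,0,0]
    - [0,0,0]

```text
time: 7.33
tool_pos: [0.3597, -0.2518, -0.0045]
tcp_rot: [-1.083, 1.285, 1.084]
wrist_force: [-3.1, 0.2, 1.9]
width: -0.002
```

>>> carry_out:
  offset:
    - [0,-0.05,0]
    - [0,-0.05,0]
    - [0,-0.03,0]
    - [0,-0.02,0]
    - [0,0,0]
  delta_rot:
    - [0,0,0]
    - [0,0,0]
    - [0,0,0]
    - [0,0,0]
    - [0,0,0]

```text
time: 7.75
tool_pos: [0.3613, -0.252, -0.0045]
tcp_rot: [-1.084, 1.284, 1.084]
wrist_force: [-2.3, 0.5, 1.4]
width: -0.001
```

>>> carry_out:
  offset:
    - [0,-0.05,0]
    - [0,-0.05,0]
    - [0,-0.03,0]
    - [0,-0.02,0]
    - [0,0,0]
  delta_rot:
    - [0,0,0]
    - [0,0,0]
    - [0,0,0]
    - [0,0,0]
    - [0,0,0]

```text
time: 8.17
tool_pos: [0.3628, -0.2523, -0.0045]
tcp_rot: [-1.084, 1.284, 1.084]
wrist_force: [-2.8, -0.1, -0.0]
width: 0.001
```

>>> carry_out:
  offset:
    - [0,-0.05,0]
    - [0,-0.05,0]
    - [0,-0.03,0]
    - [0,-0.02,0]
    - [0,0,0]
  delta_rot:
    - [0,0,0]
    - [0,0,0]
    - [0,0,0]
    - [0,0,0]
    - [0,0,0]

```text
time: 8.58
tool_pos: [0.3638, -0.2525, -0.0045]
tcp_rot: [-1.083, 1.285, 1.085]
wrist_force: [-5.3, 0.6, 1.8]
width: -0.002
```

>>> carry_out:
  offset:
    - [0,-0.04,0]
    - [0,-0.03,0]
    - [0,-0.03,0]
    - [0,0,0]
    - [0,0,0]
  delta_rot:
    - [0,0,0]
    - [0,0,0]
    - [0,0,0]
    - [0,0,0]
    - [0,0,0]

```text
time: 9.0
tool_pos: [0.364, -0.2525, -0.0045]
tcp_rot: [-1.082, 1.286, 1.086]
wrist_force: [-7.2, -0.0, 4.1]
width: 0.002
```

>>> carry_out:
  offset:
    - [0,-0.04,0]
    - [0,-0.04,0]
    - [0,-0.04,0]
    - [0,-0.03,0]
    - [0,0,0]
  delta_rot:
    - [0,0,0]
    - [0,0,0]
    - [0,0,0]
    - [0,0,0]
    - [0,0,0]

```text
time: 9.42
tool_pos: [0.3643, -0.2525, -0.0046]
tcp_rot: [-1.081, 1.287, 1.088]
wrist_force: [-10.9, 0.7, 8.1]
width: 0.002
```

>>> carry_out:
  offset:
    - [-0.03,-0.04,0]
    - [-0.03,-0.04,0]
    - [-0.03,-0.04,0]
    - [-0.03,-0.03,0]
    - [0,0,0]
  delta_rot:
    - [0,0,0]
    - [0,0,0]
    - [0,0,0]
    - [0,0,0]
    - [0,0,0]

```text
time: 9.83
tool_pos: [0.3644, -0.2524, -0.0044]
tcp_rot: [-1.08, 1.288, 1.09]
wrist_force: [-11.9, -2.2, 2.7]
width: 0.001
```

>>> carry_out:
  offset:
    - [0,-0.05,0]
    - [0,-0.05,0]
    - [0,-0.05,0]
    - [0,-0.05,0]
    - [0,0,0]
  delta_rot:
    - [0,0,0]
    - [0,0,0]
    - [0,0,0]
    - [0,0,0]
    - [0,0,0]

```text
time: 10.25
tool_pos: [0.3648, -0.2524, -0.0045]
tcp_rot: [-1.079, 1.29, 1.093]
wrist_force: [-17.3, -2.2, 7.5]
width: 0.0
```

>>> carry_out:
  offset:
    - [0,0.2,0]
    - [0,0.4,0]
    - [0,1.0,0]
    - [0,1.2,0]
    - [0,0.5,0]
  delta_rot:
    - [0,0,0]
    - [0,0,0]
    - [0,0,0]
    - [0,0,0]
    - [0,0,0]

```text
time: 10.67
tool_pos: [0.3365, -0.2476, -0.0032]
tcp_rot: [-1.084, 1.284, 1.084]
wrist_force: [0.3, 0.9, -0.5]
width: 0.0
```

>>> carry_out:
  offset:
    - [-4,0,0]
    - [-4,0,0]
    - [-4,0,0]
    - [-4,0,0]
    - [-4,0,0]
  delta_rot:
    - [0,0,0]
    - [0,0,0]
    - [0,0,0]
    - [0,0,0]
    - [0,0,0]
  fingers: 0.0

```text
time: 11.08
tool_pos: [0.3372, -0.2478, 0.199]
tcp_rot: [-1.085, 1.284, 1.082]
wrist_force: [1.4, -0.9, 0.3]
width: 0.502
```

```bash
cat >> h.py <<'E'
yaw=np.radians(170.2); EX=np.array([np.cos(yaw),np.sin(yaw),0]); EY=np.array([-EX[1],EX[0],0]); PIV=np.array([.5012,-.2765,.048])
def fx(X): d=np.array(X)-PIV; return np.array([d@EX,d@EY,d[2]])*1000
def wfx(x,y,z): return PIV+(EX*x+EY*y+np.array([0,0,z]))/1000
def tri(C1,a,C2,b):
    o1,d1=ray(C1,*a);o2,d2=ray(C2,*b); s=np.linalg.lstsq(np.c_[d1,-d2],o2-o1,rcond=None)[0]
    p,q=o1+s[0]*d1,o2+s[1]*d2; return (p+q)/2,np.linalg.norm(p-q)
E
python3 - <<'E'
from h import *
s=read_state();print(s['tool_pos'],s['width'],fx(s['tool_pos']))
T=load('top0');S=load('side0')
b,e=tri(T[0],(293.6,232.3),S[0],(356.7,208.9));print('barrel',b,fx(b),'gap',e)
print('depth',fx(dep(T[0],T[2],293.6,232.3)),fx(dep(S[0],S[2],356.7,208.9)))
def org(I,x0,x1,y0,y1):
    h=cv2.cvtColor(I[1][y0:y1,x0:x1],cv2.COLOR_RGB2HSV); m=cv2.inRange(h,(5,130,80),(20,255,255)); v,u=np.nonzero(m); return u+x0,v+y0
for n,I,bx in(('top',T,(280,310,215,250)),('side',S,(335,370,200,250))):
    u,v=org(I,*bx); print(n,len(u),u.mean(),v.mean(),u.min(),u.max(),v.min(),v.max()); print(np.median([fx(dep(I[0],I[2],a,c)) for a,c in zip(u,v)],0))
C,p,D=shot('top','t4'); S4=shot('side','s4')
a=cv2.resize(p[205:285,265:325,::-1],None,fx=6,fy=6,interpolation=cv2.INTER_CUBIC)
b=cv2.resize(S4[1][195:275,325:385,::-1],None,fx=6,fy=6,interpolation=cv2.INTER_CUBIC)
cv2.imwrite('pics/x4.png',np.hstack([a,b]))
E
```

```text
[ 0.33724832 -0.24775108  0.19900259] 0.5024967366253222 [166.4526226   -0.42327871 151.00258693]
barrel [ 0.48041185 -0.27655826  0.1605029 ] [ 20.47489607   3.59574759 112.5029    ] gap 0.0020426269242055785
depth [ 22.87841735   5.07847389 125.37914764] [ 27.84345879  -8.41613203 124.6089657 ]
top 26 294.88461538461536 227.96153846153845 290 299 226 230
[ 7.83107795  5.00883036 88.14157556]
side 43 349.74418604651163 220.69767441860466 346 354 216 231
[ 9.90915847 -5.25554405 83.78150027]
```

View pics/x4.png

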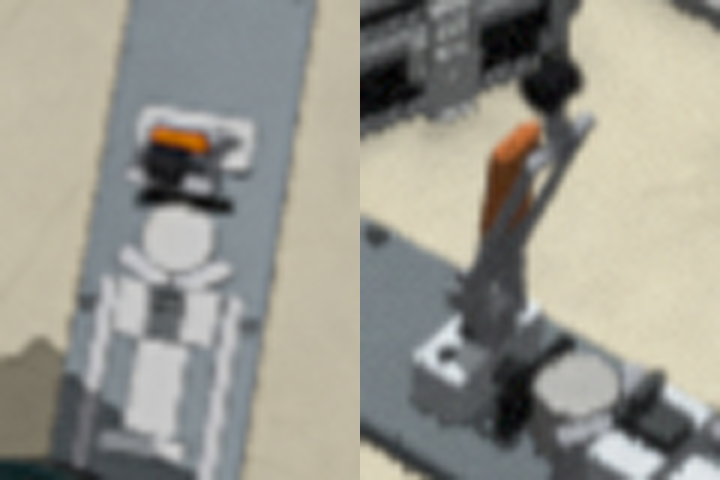

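>>> carry_out:
  offset:
    - [0,-3,0]
    - [0,-3,0]
    - [0,-3,0]
    - [0,-3,0]
    - [0,-2.5,0]
  delta_rot:
    - [0,0,0]
    - [0,0,0]
    - [0,0,0]
    - [0,0,0]
    - [0,0,0]

```text
time: 11.6
tool_pos: [0.4823, -0.2726, 0.1965]
tcp_rot: [-1.085, 1.284, 1.083]
wrist_force: [-0.1, 0.3, 0.7]
width: 0.497
```

>>> carry_out:
  offset:
    - [1,0,0]
    - [1,0,0]
    - [0,0,0]
    - [0,0,0]
    - [0,0,0]
  delta_rot:
    - [0,0,0]
    - [0,0,0]
    - [0,0,0]
    - [0,0,0]
    - [0,0,0]

```text
time: 12.02
tool_pos: [0.4793, -0.2722, 0.1764]
tcp_rot: [-1.083, 1.285, 1.084]
wrist_force: [0.5, -0.2, 0.2]
width: 0.5
```

```bash
python3 - <<'E'
from h import *
s=read_state();print(s['tool_pos'],fx(s['tool_pos']))
C,p,D=shot('wrist','w5')
print(proj(C,[wfx(21,0,115),wfx(40,0,-10),wfx(71,0,9)]).round())
cv2.imwrite('pics/w5c.png',cv2.resize(p[100:340,200:450,::-1],None,fx=2.5,fy=2.5,interpolation=cv2.INTER_CUBIC))
E
```

```text
[ 0.47927136 -0.27221051  0.17644393] [ 22.33877125  -0.49443103 128.44393321]
[[323. 235.]
 [323. 161.]
 [323. 129.]]
```

View pics/w5c.png

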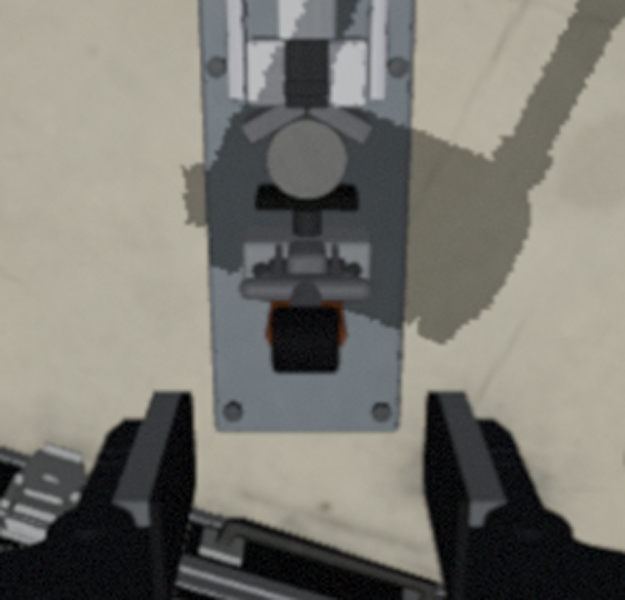

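>>> carry_out:
  offset:
    - [2,-0.1,0]
    - [2,0,0]
    - [1.6,0,0]
    - [0.5,0,0]
    - [0,0,0]
  delta_rot:
    - [0,0,0]
    - [0,0,0]
    - [0,0,0]
    - [0,0,0]
    - [0,0,0]

```text
time: 12.48
tool_pos: [0.4801, -0.2721, 0.1146]
tcp_rot: [-1.081, 1.285, 1.086]
wrist_force: [-0.7, 0.0, 1.0]
width: 0.5
```

>>> carry_out:
  offset:
    - [0,0,0]
    - [0,0,0]
    - [0,0,0]
    - [0,0,0]
    - [0,0,0]
  delta_rot:
    - [0,0,0]
    - [0,0,0]
    - [0,0,0]
    - [0,0,0]
    - [0,0,0]
  fingers: -0.5
  newtons: 25

```text
time: 12.9
tool_pos: [0.4821, -0.273, 0.1167]
tcp_rot: [-1.085, 1.284, 1.082]
wrist_force: [-0.2, 0.6, -0.3]
width: 0.25
```

```bash
python3 - <<'E'
from h import *
s=read_state();print(s['tool_pos'],fx(s['tool_pos']),s['width'],s['wrist_force'])
C,p,D=shot('wrist','w6'); 
cv2.imwrite('pics/w6c.png',cv2.resize(p[140:340,200:450,::-1],None,fx=2.5,fy=2.5,interpolation=cv2.INTER_CUBIC))
E
```

```text
[ 0.48208862 -0.27296986  0.11670378] [19.43337148 -0.22568574 68.70378427] 0.24993889615960901 [-0.24766041  0.64019465 -0.2721322 ]
```

View pics/w6c.png

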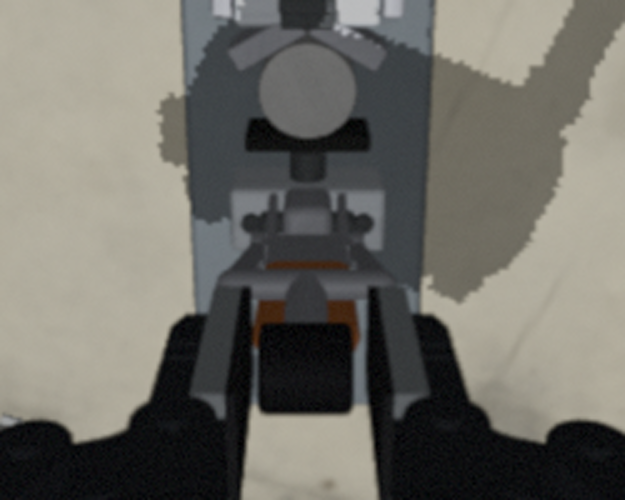

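```bash
python3 - <<'E'
from h import *
C,p,D=load('w6')
# tool = fixture axes: barrel candidates
for x in (14,17,20): print(x,[proj(C,[wfx(x,0,z)])[0].round(0).tolist() for z in (108,112,116,120)])
for v in (272,276,280,286,292,298,302): print(v,fx(dep(C,D,322,v)).round(1))
for u in (308,): 
  for v in (268,272,276,280,): print(fx(dep(C,D,u-23,v)).round(1))
E
```

```text
14 [[323.0, 291.0], [323.0, 296.0], [323.0, 301.0], [323.0, 307.0]]
17 [[323.0, 285.0], [323.0, 290.0], [323.0, 295.0], [323.0, 301.0]]
20 [[323.0, 279.0], [323.0, 284.0], [323.0, 289.0], [323.0, 295.0]]
272 [ 28.9   0.5 116.7]
276 [ 28.6   0.5 119.5]
280 [ 27.1   0.5 120.2]
286 [ 26.    0.5 122.8]
292 [ 23.1   0.5 122.7]
298 [ 21.    0.5 123.7]
302 [ 18.8   0.5 123.3]
[ 30.   16.  115.6]
[ 30.   15.6 118.9]
[ 30.1  15.3 122.1]
[ 29.6  15.1 124.2]
```

>>> carry_out:
  offset:
    - [0,0.15,0]
    - [0,0,0]
    - [0,0,0]
    - [0,0,0]
    - [0,0,0]
  delta_rot:
    - [0,0,0]
    - [0,0,0]
    - [0,0,0]
    - [0,0,0]
    - [0,0,0]
  fingers: -1
  newtons: 25

```text
time: 13.37
tool_pos: [0.4803, -0.273, 0.1162]
tcp_rot: [-1.085, 1.285, 1.083]
wrist_force: [0.3, -3.9, 0.6]
width: 0.182
```

```bash
python3 - <<'E'
from h import *
s=read_state();print(s['tool_pos'],fx(s['tool_pos']),s['width'],s['wrist_force'])
# arc moves (tool x = down, tool y = fixture +x), pin for lever ~0.1
pin=np.array([-1.6,15.9]); b0=np.array([21,115.5]); d=b0-pin; r=np.hypot(*d); a0=np.degrees(np.arctan2(d[1],d[0])); print(r,a0)
al=np.radians(np.linspace(a0,-1,21)); P=pin+103.7*np.c_[np.cos(al),np.sin(al)]; P[0]=b0
dd=np.diff(P,axis=0)/10; print(np.c_[-dd[:,1],dd[:,0]].round(2).tolist()); print(P[-1])
E
```

```text
[ 0.48034654 -0.27301417  0.11624146] [21.14248798  0.11449711 68.24146043] 0.1822223662818737 [ 0.3096617  -3.87064735  0.63751996]
102.1318755335473 77.21562657500867
[[0.03, 0.72], [0.23, 0.67], [0.27, 0.65], [0.32, 0.63], [0.36, 0.61], [0.4, 0.58], [0.44, 0.56], [0.47, 0.52], [0.51, 0.49], [0.54, 0.46], [0.57, 0.42], [0.6, 0.38], [0.62, 0.34], [0.64, 0.29], [0.66, 0.25], [0.68, 0.2], [0.69, 0.16], [0.7, 0.11], [0.71, 0.06], [0.71, 0.01]]
[102.08420599  14.09018545]
```

>>> carry_out:
  offset:
    - [0.1,0.65,0]
    - [0.23,0.67,0]
    - [0.27,0.65,0]
    - [0.32,0.63,0]
    - [0.36,0.61,0]
  delta_rot:
    - [0,0,0]
    - [0,0,0]
    - [0,0,0]
    - [0,0,0]
    - [0,0,0]

```text
time: 13.78
tool_pos: [0.4477, -0.2673, 0.1031]
tcp_rot: [-1.084, 1.285, 1.083]
wrist_force: [1.2, -5.1, 2.3]
width: 0.179
```

>>> carry_out:
  offset:
    - [0.4,0.58,0]
    - [0.44,0.56,0]
    - [0.47,0.52,0]
    - [0.51,0.49,0]
    - [0.54,0.46,0]
  delta_rot:
    - [0,0,0]
    - [0,0,0]
    - [0,0,0]
    - [0,0,0]
    - [0,0,0]

```text
time: 14.2
tool_pos: [0.4217, -0.2627, 0.079]
tcp_rot: [-1.084, 1.285, 1.084]
wrist_force: [-0.7, -5.6, 1.9]
width: 0.183
```

>>> carry_out:
  offset:
    - [0.57,0.42,-0.05]
    - [0.6,0.38,-0.05]
    - [0.62,0.34,0]
    - [0.64,0.29,0]
    - [0.66,0.25,0]
  delta_rot:
    - [0,0,0]
    - [0,0,0]
    - [0,0,0]
    - [0,0,0]
    - [0,0,0]

```text
time: 14.62
tool_pos: [0.405, -0.2601, 0.0475]
tcp_rot: [-1.082, 1.285, 1.085]
wrist_force: [-1.7, -1.8, 1.7]
width: 0.179
```

```bash
python3 - <<'E'
from h import *
s=read_state();print(s['tool_pos'],fx(s['tool_pos']),s['wrist_force'])
C,p,D=shot('wrist','w7'); S=shot('side','s7')
a=cv2.resize(p[110:310,230:420,::-1],None,fx=2.1,fy=2.1,interpolation=cv2.INTER_CUBIC)
b=cv2.resize(S[1][205:310,325:420,::-1],None,fx=4,fy=4,interpolation=cv2.INTER_CUBIC)
cv2.imwrite('pics/x7.png',np.hstack([a,b]))
E
```

```text
[ 0.40499945 -0.26007735  0.04747938] [97.59207649  0.19124278 -0.52061568] [-1.7041942  -1.79628903  1.67755248]
```

View pics/x7.png

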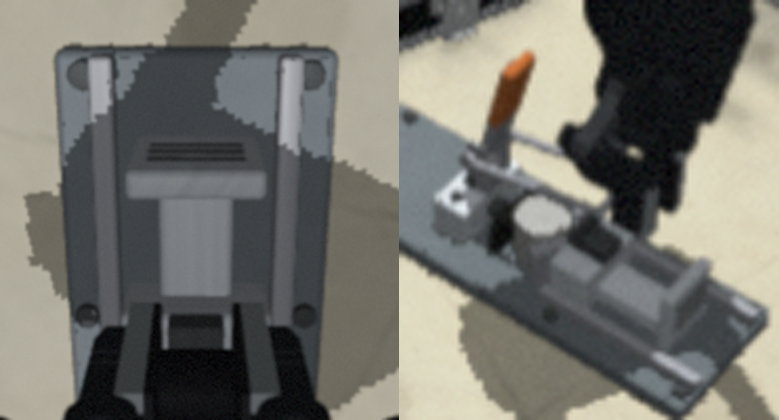

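```bash
python3 - <<'E'
from h import *
C,p,D=load('w7')
for v in (191,192,200,204): print(v,fx(onz(C,323.3,v,.0505)).round(1),fx(dep(C,D,323,v)).round(1))
for X in (55,337): print('plate end',fx(onz(C,230+X/2.1,110+50/2.1,.012)).round(1))
S=load('s7'); h=cv2.cvtColor(S[1],cv2.COLOR_RGB2HSV)[200:260,330:375]; v,u=np.nonzero(cv2.inRange(h,(5,130,80),(20,255,255))); u+=330;v+=200
# rays meet plane y=0 of the fixture (approx. handle mid plane +11.5 near side -> y~-8)
o=ray(S[0],320,200)[0]
for y in (-11.5,0):
    P=[]
    for a,b in zip(u,v):
        o,d=ray(S[0],a,b); t=(y/1000-(o-PIV)@EY)/(d@EY); P.append(fx(o+t*d))
    P=np.array(P); c=P.mean(0); w=np.linalg.svd(P[:,[0,2]]-c[[0,2]])[2][0]; print(y,len(u),c.round(1),'axis lean deg',np.degrees(np.arctan(w[0]/w[1])))
E
```

```text
191 [128.5   0.5   2.5] [1.278e+02 6.000e-01 1.000e-01]
192 [128.    0.5   2.5] [127.5   0.6   1.1]
200 [123.6   0.5   2.5] [123.2   0.6   1.2]
204 [121.4   0.5   2.5] [120.8   0.6   0.8]
plate end [153.   41.1 -36. ]
plate end [153.2 -40.2 -36. ]
-11.5 73 [ 21.5 -11.5  78.3] axis lean deg 18.680678284801182
0 73 [13.  -0.  65.3] axis lean deg 18.680678284801196
```

>>> carry_out:
  offset:
    - [0,-0.24,0]
    - [0.54,0.12,0]
    - [0.54,0.12,0]
    - [0.54,0.12,0]
    - [0,0,0]
  delta_rot:
    - [0,0,0]
    - [0,0,0]
    - [0,0,0]
    - [0,0,0]
    - [0,0,0]

```text
time: 15.13
tool_pos: [0.4041, -0.26, 0.031]
tcp_rot: [-1.082, 1.285, 1.085]
wrist_force: [-2.8, -1.4, 1.7]
width: 0.18
```

>>> carry_out:
  offset:
    - [0.47,0.03,0]
    - [0.47,0.03,0]
    - [0.46,0.03,0]
    - [0.2,0,0]
    - [0,0,0]
  delta_rot:
    - [0,0,0]
    - [0,0,0]
    - [0,0,0]
    - [0,0,0]
    - [0,0,0]

```text
time: 15.55
tool_pos: [0.4037, -0.26, 0.0156]
tcp_rot: [-1.083, 1.284, 1.084]
wrist_force: [-2.3, 0.2, 1.9]
width: 0.181
```

```bash
python3 - <<'E'
from h import *
s=read_state();print(s['tool_pos'],fx(s['tool_pos']),s['wrist_force'],s['width'])
E
```

```text
[ 0.40371729 -0.26004837  0.01559121] [ 98.86045396   0.380912   -32.40878989] [-2.34405277  0.24595239  1.87367663] 0.18117785662100117
```

>>> carry_out:
  offset:
    - [0.15,0,0]
    - [0.15,0,0]
    - [0.1,0,0]
    - [0.1,0,0]
    - [0,0,0]
  delta_rot:
    - [0,0,0]
    - [0,0,0]
    - [0,0,0]
    - [0,0,0]
    - [0,0,0]

```text
time: 15.97
tool_pos: [0.4039, -0.2602, 0.0111]
tcp_rot: [-1.083, 1.284, 1.084]
wrist_force: [-2.5, 1.2, 1.8]
width: 0.182
```

>>> carry_out:
  offset:
    - [0.1,0,0]
    - [0.1,0,0]
    - [0.1,0,0]
    - [0,0,0]
    - [0,0,0]
  delta_rot:
    - [0,0,0]
    - [0,0,0]
    - [0,0,0]
    - [0,0,0]
    - [0,0,0]

```text
time: 16.38
tool_pos: [0.4041, -0.2603, 0.0082]
tcp_rot: [-1.084, 1.284, 1.084]
wrist_force: [-2.0, 1.5, 1.4]
width: 0.182
```

>>> carry_out:
  offset:
    - [0.1,0,0]
    - [0.1,0,0]
    - [0.1,0,0]
    - [0,0,0]
    - [0,0,0]
  delta_rot:
    - [0,0,0]
    - [0,0,0]
    - [0,0,0]
    - [0,0,0]
    - [0,0,0]

```text
time: 16.8
tool_pos: [0.4042, -0.2604, 0.0058]
tcp_rot: [-1.084, 1.284, 1.083]
wrist_force: [-1.5, 2.9, 6.4]
width: 0.179
```

>>> carry_out:
  offset:
    - [-0.06,0,0]
    - [0,0,0]
    - [0,0,0]
    - [0,0,0]
    - [0,0,0]
  delta_rot:
    - [0,0,0]
    - [0,0,0]
    - [0,0,0]
    - [0,0,0]
    - [0,0,0]

```text
time: 17.22
tool_pos: [0.4042, -0.2604, 0.006]
tcp_rot: [-1.084, 1.284, 1.083]
wrist_force: [-0.6, 3.2, 3.2]
width: 0.182
```

```bash
python3 - <<'E'
from h import *
s=read_state();print(fx(s['tool_pos']),s['wrist_force'])
C,p,D=shot('wrist','w8'); S=shot('side','s8'); T=shot('top','t8')
for v in range(185,330,5): print(v,*[fx(dep(C,D,u,v)).round(1).tolist() for u in (312,323,334)],p[v,323])
C,p,D=S; h=cv2.cvtColor(p,cv2.COLOR_RGB2HSV)[200:260,330:375]; v,u=np.nonzero(cv2.inRange(h,(5,130,80),(20,255,255))); u+=330;v+=200
for y in (-6,):
    P=[]
    for a,b in zip(u,v):
        o,d=ray(S[0],a,b); t=(y/1000-(o-PIV)@EY)/(d@EY); P.append(fx(o+t*d))
    P=np.array(P); c=P.mean(0); w=np.linalg.svd(P[:,[0,2]]-c[[0,2]])[2][0]; print(y,len(u),c.round(1),'axis lean deg',np.degrees(np.arctan(w[0]/w[1])))
E
```

```text
[ 98.36268671   0.66493594 -42.00151501] [-0.61764978  3.19639733  3.1579395 ]
185 [133.1, 6.7, -36.8] [133.5, 1.1, -35.6] [133.0, -4.5, -37.4] [67 70 75]
190 [130.3, 6.8, -37.5] [130.4, 1.1, -37.1] [130.6, -4.5, -36.4] [65 70 74]
195 [127.9, 6.7, -36.6] [127.5, 1.1, -37.9] [127.6, -4.6, -37.4] [68 72 74]
200 [128.2, 6.5, -27.4] [128.4, 1.1, -26.9] [128.4, -4.3, -27.0] [73 76 79]
205 [128.3, 6.2, -19.5] [128.0, 1.1, -20.5] [128.4, -4.0, -19.3] [69 70 73]
210 [128.3, 6.0, -12.7] [128.1, 1.1, -13.3] [128.5, -3.8, -12.3] [72 74 78]
215 [127.8, 5.9, -7.8] [128.0, 1.1, -7.4] [128.0, -3.7, -7.4] [66 68 69]
220 [127.7, 5.7, -2.3] [128.5, 1.1, -0.2] [128.5, -3.5, -0.3] [77 79 81]
225 [127.1, 5.6, 1.8] [126.5, 1.1, 0.3] [126.6, -3.5, 0.7] [112 115 118]
230 [125.0, 5.6, 2.2] [124.8, 1.1, 1.7] [124.8, -3.4, 1.7] [122 125 129]
235 [122.4, 5.6, 1.4] [122.4, 1.1, 1.3] [122.9, -3.5, 2.4] [120 123 127]
240 [107.3, 6.6, -26.2] [107.6, 1.0, -25.7] [107.8, -4.5, -25.3] [130 133 137]
245 [104.6, 6.6, -26.1] [104.4, 1.0, -26.5] [104.8, -4.5, -25.8] [129 133 137]
250 [101.6, 6.6, -26.5] [101.6, 1.0, -26.4
[... 470 characters left out ...]
[ 6  6 10]
285 [104.0, 5.5, 10.0] [104.6, 1.0, 11.0] [104.5, -3.4, 10.7] [ 6 11 10]
290 [103.9, 5.4, 13.5] [102.6, 1.0, 11.5] [103.1, -3.4, 12.3] [18 15 17]
295 [101.5, 5.4, 13.4] [101.7, 1.0, 13.7] [101.3, -3.4, 13.1] [15 17 19]
300 [99.7, 5.4, 14.2] [100.1, 1.0, 14.7] [99.7, -3.4, 14.2] [22 22 24]
305 [96.8, 5.5, 13.6] [97.1, 1.0, 13.9] [97.2, -3.5, 14.0] [21 20 21]
310 [94.0, 5.5, 12.9] [94.5, 1.0, 13.7] [94.4, -3.5, 13.4] [13 15 17]
315 [78.4, 6.2, -4.5] [87.0, 1.0, 6.9] [79.1, -4.2, -3.6] [84 86 89]
320 [78.7, 6.0, -0.3] [83.9, 1.0, 6.3] [79.1, -4.1, 0.2] [84 86 90]
325 [77.1, 6.0, 1.2] [80.3, 1.0, 5.2] [77.1, -4.1, 1.1] [84 86 89]
-6 114 [ 3.5 -6.  73.1] axis lean deg 9.067402220984128
```

>>> carry_out:
  offset:
    - [0,0,0]
    - [0,0,0]
    - [0,0,0]
    - [0,0,0]
    - [0,0,0]
  delta_rot:
    - [0,0,0]
    - [0,0,0]
    - [0,0,0]
    - [0,0,0]
    - [0,0,0]
  fingers: -0.3

```text
time: 17.78
tool_pos: [0.4038, -0.2606, 0.0058]
tcp_rot: [-1.084, 1.285, 1.084]
wrist_force: [-0.1, 0.2, 0.1]
width: 0.349
```

>>> carry_out:
  offset:
    - [-1,0,0]
    - [-2,0,0]
    - [-3,0,0]
    - [-3,0,0]
    - [-1,0,0]
  delta_rot:
    - [0,0,0]
    - [0,0,0]
    - [0,0,0]
    - [0,0,0]
    - [0,0,0]

```text
time: 18.2
tool_pos: [0.4065, -0.2624, 0.1112]
tcp_rot: [-1.09, 1.283, 1.077]
wrist_force: [0.3, 0.1, 0.5]
width: 0.349
```

```bash
cat > chk.py <<'E'
from h import *
import sys
s=read_state();print(s['time'],fx(s['tool_pos']).round(1),s['wrist_force'].round(1),s['width'])
C,p,D=shot('wrist',sys.argv[1]); S=shot('side',sys.argv[1]+'s'); T=shot('top',sys.argv[1]+'t')
v,u=np.mgrid[0:400,0:640]
def cloud(I):
    C,p,D=I; q=cv2.undistortPoints(np.stack([u.ravel(),v.ravel()],1).astype(float)[:,None],C[0],C[1])[:,0]; d=D.ravel()
    X=((np.c_[q,np.ones(len(q))]*d[:,None]-C[3])@C[2]-PIV)*1000; X=np.c_[X@EX,X@EY,X[:,2]]; X[d==0]=1e4; return X.reshape(400,640,3)
W=(cloud((C,p,D)),p)
print('profile y~0 (x: max z, colour) and |y|~14.5')
for x in range(-90,135,6):
    r=[]
    for lo,hi in((-5,5),(11,17),(-17,-11)):
        m=(abs(W[0][...,0]-x)<3)&(W[0][...,1]>lo)&(W[0][...,1]<hi)&(W[0][...,2]<100)
        r+= [float(np.percentile(W[0][m][:,2],90).round(1)) if m.sum()>3 else None]
    print(x,r,end='; ')
print()
for n,I in(('side',S),('top',T),('wrist',(C,p,D))):
    X=cloud(I); m=(cv2.inRange(cv2.cvtColor(I[1],cv2.COLOR_RGB2HSV),(5,130,80),(20,255,255))>0)&(abs(X[...,0])<110)&(abs(X[...,1])<30)&(X[...,2]<110)
    if m.sum()>5: print('orange',n,m.sum(),np.median(X[m],0).round(1),X[m].min(0).round(),X[m].max(0).round())
E
python3 chk.py k1
```

```text
18.2 [95.7  2.2 63.2] [0.3 0.1 0.5] 0.34885647936242353
profile y~0 (x: max z, colour) and |y|~14.5
-90 [None, None, None]; -84 [None, -36.9, None]; -78 [None, -36.8, None]; -72 [None, -36.3, -36.5]; -66 [None, -36.9, -36.5]; -60 [None, -36.5, -36.4]; -54 [None, None, None]; -48 [None, None, None]; -42 [-36.9, None, None]; -36 [None, None, None]; -30 [None, None, None]; -24 [None, None, None]; -18 [None, None, None]; -12 [None, None, None]; -6 [6.4, 20.7, 24.9]; 0 [66.7, 58.1, 25.1]; 6 [64.3, 15.3, 15.2]; 12 [-18.7, 14.1, 14.3]; 18 [-13.5, 13.0, 13.1]; 24 [-10.5, 11.9, 11.9]; 30 [-10.3, 10.9, 11.0]; 36 [-10.2, 9.7, 9.8]; 42 [-10.1, 8.6, 8.4]; 48 [-10.3, 7.4, 7.4]; 54 [-11.1, 6.3, 6.2]; 60 [None, 4.8, 5.1]; 66 [8.8, 3.7, 3.8]; 72 [2.9, 2.6, 2.8]; 78 [4.8, 1.6, 1.4]; 84 [7.1, -27.0, -35.9]; 90 [12.5, -31.2, 95.4]; 96 [15.1, -36.2, 98.3]; 102 [14.7, -36.1, 96.7]; 108 [10.1, -36.0, 99.5]; 114 [-24.8, -35.9, -36.2]; 120 [2.0, 2.0, 2.2]; 126 [1.9, 1.8, 1.9]; 132 [-13.7, -35.9, -35.9]; 
orange side 110 [ 2.4 -4.6 72.3] [ -2. -13.  45.] [ 5.  6. 90.]
orange top 32 [ 0.3  2.3 87.4] [-4. -7. 68.] [ 3. 12. 91.]
```

>>> carry_out:
  offset:
    - [0,-2,0]
    - [0,-2,0]
    - [0,-2,0]
    - [0,-1,0]
    - [1,0,0]
  delta_rot:
    - [0,0,0]
    - [0,0,0]
    - [0,0,0]
    - [0,0,0]
    - [0,0,0]
  fingers: -1

```text
time: 18.77
tool_pos: [0.4751, -0.2729, 0.0959]
tcp_rot: [-1.086, 1.283, 1.083]
wrist_force: [-0.7, -0.7, 0.3]
width: 0.002
```

>>> carry_out:
  offset:
    - [1.2,0,0]
    - [1.2,0,0]
    - [0,0,0]
    - [0,0,0]
    - [0,0,0]
  delta_rot:
    - [0,0,0]
    - [0,0,0]
    - [0,0,0]
    - [0,0,0]
    - [0,0,0]

```text
time: 19.18
tool_pos: [0.472, -0.2719, 0.0714]
tcp_rot: [-1.083, 1.285, 1.085]
wrist_force: [0.5, -0.8, 0.2]
width: 0.001
```

```bash
python3 - <<'E'
from h import *
s=read_state();t=fx(s['tool_pos']);print(t,s['wrist_force'],s['width'])
psi=np.linspace(0,1.45,24); K=np.c_[-70*np.sin(psi)+4*np.cos(psi)-2, 70*np.cos(psi)+4*np.sin(psi)]
c=np.array([t[0]-11,t[2]+36]); print('corner',c); P=np.vstack([c,K]); d=np.diff(P,axis=0)/10
print(np.c_[-d[:,1],d[:,0]].round(2).tolist())
E
```

```text
[29.56988396  0.45224125 23.37763284] [ 0.5274336  -0.84022536  0.24554091] 0.000515073120343347
corner [18.56988396 59.37763284]
[[-1.06, -1.66], [-0.01, -0.44], [0.02, -0.44], [0.04, -0.44], [0.07, -0.44], [0.1, -0.43], [0.13, -0.42], [0.15, -0.41], [0.18, -0.4], [0.2, -0.39], [0.23, -0.38], [0.25, -0.36], [0.27, -0.35], [0.3, -0.33], [0.32, -0.31], [0.33, -0.29], [0.35, -0.27], [0.37, -0.25], [0.38, -0.22], [0.4, -0.2], [0.41, -0.17], [0.42, -0.15], [0.43, -0.12], [0.43, -0.09]]
```

>>> carry_out:
  offset:
    - [-0.6,-0.6,0]
    - [-0.46,-0.6,0]
    - [0,-0.46,0]
    - [0,-0.44,0]
    - [0.02,-0.44,0]
  delta_rot:
    - [0,0,0]
    - [0,0,0]
    - [0,0,0]
    - [0,0,0]
    - [0,0,0]

```text
time: 19.6
tool_pos: [0.4989, -0.2769, 0.0831]
tcp_rot: [-1.085, 1.284, 1.083]
wrist_force: [-1.9, -0.9, 1.2]
width: -0.001
```

>>> carry_out:
  offset:
    - [0.04,-0.44,0]
    - [0.07,-0.44,0]
    - [0.1,-0.43,0]
    - [0.13,-0.42,0]
    - [0,0,0]
  delta_rot:
    - [0,0,0]
    - [0,0,0]
    - [0,0,0]
    - [0,0,0]
    - [0,0,0]

```text
time: 20.02
tool_pos: [0.5158, -0.2795, 0.0784]
tcp_rot: [-1.084, 1.284, 1.084]
wrist_force: [-0.5, -0.4, 0.4]
width: 0.003
```

>>> carry_out:
  offset:
    - [0.15,-0.41,0]
    - [0.18,-0.4,0]
    - [0.2,-0.39,0]
    - [0.23,-0.38,0]
    - [0,0,0]
  delta_rot:
    - [0,0,0]
    - [0,0,0]
    - [0,0,0]
    - [0,0,0]
    - [0,0,0]

```text
time: 20.43
tool_pos: [0.5307, -0.2819, 0.0705]
tcp_rot: [-1.083, 1.285, 1.085]
wrist_force: [-1.5, 0.4, 0.0]
width: 0.002
```

```bash
python3 chk.py k2 | tail -3
```

```text
-90 [None, None, None]; -84 [None, None, None]; -78 [None, None, None]; -72 [None, None, -36.3]; -66 [None, -36.9, -36.6]; -60 [None, -36.9, -36.1]; -54 [None, -36.2, -36.3]; -48 [None, -36.6, -36.3]; -42 [97.7, -36.3, -36.4]; -36 [99.6, 17.1, -36.8]; -30 [99.0, 41.4, None]; -24 [93.4, 89.1, 97.4]; -18 [93.8, 99.3, 99.1]; -12 [20.2, 17.7, 15.2]; -6 [6.4, 13.1, 12.0]; 0 [6.7, 10.5, 10.2]; 6 [5.7, 9.3, 9.3]; 12 [-18.6, 8.7, 8.9]; 18 [-13.2, 8.0, 8.0]; 24 [-10.3, 7.4, 7.6]; 30 [-10.3, 6.8, 6.7]; 36 [-10.5, 5.9, 6.2]; 42 [-10.3, 5.1, 5.3]; 48 [-10.4, 4.6, 4.6]; 54 [-4.0, 3.7, 4.0]; 60 [8.4, 3.3, 3.2]; 66 [9.3, 2.5, 2.9]; 72 [6.9, 2.0, 2.1]; 78 [9.2, -12.2, -12.1]; 84 [16.2, -26.9, -36.0]; 90 [17.2, -28.2, -35.9]; 96 [None, -28.6, -35.9]; 102 [None, -35.9, -36.1]; 108 [None, None, None]; 114 [None, None, None]; 120 [None, None, None]; 126 [None, None, None]; 132 [None, None, None]; 
orange side 84 [-37.   -8.1  51.4] [-53. -13.  39.] [-26.   6.  71.]
orange wrist 243 [-28.5   1.2  39.2] [-33. -10.  37.] [-27.  12.  44.]
```

>>> carry_out:
  offset:
    - [0.25,-0.36,0]
    - [0.27,-0.35,0]
    - [0.3,-0.33,0]
    - [0.32,-0.31,0]
    - [0,0,0]
  delta_rot:
    - [0,0,0]
    - [0,0,0]
    - [0,0,0]
    - [0,0,0]
    - [0,0,0]

```text
time: 21.0
tool_pos: [0.5442, -0.2843, 0.059]
tcp_rot: [-1.084, 1.284, 1.084]
wrist_force: [-0.6, 0.2, 0.2]
width: 0.005
```

>>> carry_out:
  offset:
    - [0.33,-0.29,0]
    - [0.35,-0.27,0]
    - [0.37,-0.25,0]
    - [0,0,0]
    - [0,0,0]
  delta_rot:
    - [0,0,0]
    - [0,0,0]
    - [0,0,0]
    - [0,0,0]
    - [0,0,0]

```text
time: 21.42
tool_pos: [0.5528, -0.2859, 0.0493]
tcp_rot: [-1.085, 1.284, 1.082]
wrist_force: [-0.1, 0.4, 0.7]
width: -0.001
```

>>> carry_out:
  offset:
    - [0.38,-0.22,0]
    - [0.4,-0.2,0]
    - [0.41,-0.17,0]
    - [0,0,0]
    - [0,0,0]
  delta_rot:
    - [0,0,0]
    - [0,0,0]
    - [0,0,0]
    - [0,0,0]
    - [0,0,0]

```text
time: 21.83
tool_pos: [0.5578, -0.2866, 0.037]
tcp_rot: [-1.084, 1.284, 1.084]
wrist_force: [-0.1, -0.3, 0.2]
width: 0.002
```

```bash
python3 chk.py k3 | tail -3
```

```text
-90 [None, None, None]; -84 [None, -36.3, -36.1]; -78 [None, -36.3, -36.4]; -72 [71.3, -36.2, -36.3]; -66 [74.6, -36.4, -36.0]; -60 [68.6, -36.2, -36.1]; -54 [85.8, 51.1, 67.2]; -48 [97.4, 76.8, 76.6]; -42 [95.6, 98.7, 98.8]; -36 [11.4, 9.6, -36.2]; -30 [10.0, 8.3, None]; -24 [8.8, 7.6, 7.7]; -18 [2.9, 7.3, 5.4]; -12 [0.4, 7.2, 4.8]; -6 [6.7, 7.2, 3.8]; 0 [6.8, 7.0, 2.5]; 6 [5.8, 2.1, 2.2]; 12 [-13.8, 2.1, 2.2]; 18 [-10.7, 2.1, 2.3]; 24 [-10.2, 2.5, 2.4]; 30 [-10.1, 2.4, 2.3]; 36 [-10.2, 2.2, 2.3]; 42 [-10.1, 2.4, 2.4]; 48 [-10.5, 2.3, 2.4]; 54 [-3.4, 2.4, 2.6]; 60 [4.8, 2.3, 2.5]; 66 [None, -12.7, None]; 72 [None, None, None]; 78 [None, None, None]; 84 [None, None, None]; 90 [None, None, None]; 96 [None, None, None]; 102 [None, None, None]; 108 [None, None, None]; 114 [None, None, None]; 120 [None, None, None]; 126 [None, None, None]; 132 [None, None, None]; 
orange side 80 [-60.9  -8.   18.7] [-84. -13.  13.] [-44.   7.  27.]
orange wrist 755 [-48.8   0.7  14.5] [-57. -11.  12.] [-45.  11.  18.]
```

>>> carry_out:
  offset:
    - [0.3,-0.1,0]
    - [0.3,-0.05,0]
    - [0.3,0,0]
    - [0,0,0]
    - [0,0,0]
  delta_rot:
    - [0,0,0]
    - [0,0,0]
    - [0,0,0]
    - [0,0,0]
    - [0,0,0]

```text
time: 22.4
tool_pos: [0.5587, -0.2867, 0.0279]
tcp_rot: [-1.083, 1.285, 1.085]
wrist_force: [-0.0, 0.1, -0.2]
width: 0.006
```

```bash
python3 chk.py k4 | tail -2
```

```text
orange side 96 [-64.7  -6.8   2.2] [-86. -12.  -3.] [-47.   7.   5.]
orange wrist 771 [-51.6   0.6   0.8] [-61. -11.  -2.] [-47.  12.   3.]
```

>>> carry_out:
  offset:
    - [-1,0,0]
    - [-2,0,0]
    - [-3,0,0]
    - [-3,0,0]
    - [-3,0,0]
  delta_rot:
    - [0,0,0]
    - [0,0,0]
    - [0,0,0]
    - [0,0,0]
    - [0,0,0]

```text
time: 22.97
tool_pos: [0.5589, -0.2868, 0.1504]
tcp_rot: [-1.084, 1.284, 1.084]
wrist_force: [-0.4, -0.8, 0.3]
width: -0.001
```

>>> carry_out:
  offset:
    - [0,3,0]
    - [0,3,0]
    - [0,3,0]
    - [0,3,0]
    - [0,3,0]
  delta_rot:
    - [0,0,0]
    - [0,0,0]
    - [0,0,0]
    - [0,0,0]
    - [0,0,0]

```text
time: 23.38
tool_pos: [0.4102, -0.2614, 0.1494]
tcp_rot: [-1.085, 1.284, 1.083]
wrist_force: [-0.4, 0.4, 0.2]
width: -0.002
```

>>> carry_out:
  offset:
    - [0,0,0]
    - [0,0,0]
    - [0,0,0]
    - [0,0,0]
    - [0,0,0]
  delta_rot:
    - [0,0,0]
    - [0,0,0]
    - [0,0,0]
    - [0,0,0]
    - [0,0,0]

```text
time: 23.8
tool_pos: [0.4125, -0.2621, 0.149]
tcp_rot: [-1.085, 1.284, 1.083]
wrist_force: [0.2, 0.4, -0.1]
width: 0.003
```

```bash
python3 chk.py k5; python3 - <<'E'
from h import *
a=load('top0')[1].astype(int);b=load('k5t')[1].astype(int);m=np.abs(a-b).max(2)>60
n,l,st,c=cv2.connectedComponentsWithStats(m.astype(np.uint8))
print([s.tolist() for s in st[1:] if s[4]>25])
E
```

```text
23.8 [ 89.8   0.9 101. ] [ 0.2  0.4 -0.1] 0.002802227494890485
profile y~0 (x: max z, colour) and |y|~14.5
-90 [-0.9, None, None]; -84 [0.5, None, None]; -78 [0.9, None, None]; -72 [1.2, None, None]; -66 [None, None, None]; -60 [None, None, None]; -54 [None, None, None]; -48 [None, None, None]; -42 [None, None, None]; -36 [None, None, None]; -30 [None, None, None]; -24 [None, None, None]; -18 [None, None, None]; -12 [None, None, None]; -6 [None, None, None]; 0 [None, None, None]; 6 [None, None, None]; 12 [None, None, None]; 18 [None, -0.5, -0.6]; 24 [-10.6, 0.4, 0.1]; 30 [-10.3, 0.2, 0.1]; 36 [-10.4, 0.5, 0.5]; 42 [-10.1, 0.8, 1.2]; 48 [-10.5, 1.2, 1.5]; 54 [-4.3, 1.6, 1.6]; 60 [9.2, 2.0, 1.9]; 66 [8.6, 2.6, 2.6]; 72 [10.1, -12.2, -11.7]; 78 [19.0, -14.4, -13.6]; 84 [20.5, -36.0, -36.1]; 90 [19.7, -31.9, -36.0]; 96 [-24.8, -28.0, -35.8]; 102 [-25.3, -27.4, -36.2]; 108 [-24.8, -27.2, -36.2]; 114 [-25.1, None, None]; 120 [2.3, 2.6, 2.3]; 126 [0.6, 0.7, 0.4]; 132 [-36.1, -36.1, -36.1]; 
orange side 124 [-65.9  -3.7   2.1] [-87. -13.  -2.] [-47.   9.   5.]
orange top 120 [-68.    1.7   2.3] [-88.  -9.  -2.] [-49.  12.   6.]
orange wrist 104 [-79.7   0.3   0.1] [-87.  -5.  -2.] [-71.   6.   2.]
[[206, 195, 117, 110, 6896], [296, 196, 10, 16, 122], [152, 253, 59, 59, 1038], [145, 304, 14, 12, 77], [249, 304, 31, 25, 403], [71, 312, 129, 88, 4641], [196, 359, 45, 41, 883], [86, 388, 12, 12, 86]]
```

```bash
python3 -c "
from workcell import *
print(finish_job())"
```

```text
the job is handed in; nothing more can be done
None
```

The sample is clamped and the job is handed in. The robot's clock stood at about 24 s of the 72 s allowed.

**What I did**
- **Jaw:** I pushed it by its thumb plate until it bore on the sample. The last force reading was about 17 N along the push (about 19 N in total, because the finger also dragged about 7.5 N vertically). I then backed off.
- **Loop:** I pinched the finger barrel and swung the loop down over the nose. Before I let go, the depth readings put the crossbar about 5 mm beyond the seat point, on the seat's flat.
- **Lever:** I pushed it over with shut fingers. It snapped home by itself, and the push readings stayed under about 3 N.

**Last checks (gripper clear, wrist force about 0)**
- **Lever:** it lies level; the top of the orange grip is 0 to 2 mm above pivot height, which fits the home stop.
- **Loop:** the bar is still hooked on the keeper side of the nose, and the loop slopes up from its pin, so the latch is past its dead point.

**What disagreed or was not checked**
- **Finger length:** the real fingertips were about 36 mm behind the reported TCP, in both pictures and by touch. Because of that, my first push passed above the thumb plate without touching it. I allowed for the offset after that.
- **Fixture position:** my estimate carries about 2 mm of error in x.
- **Lateral load:** while I swung the loop down, it pressed sideways on the gripper with up to about 5.6 N.
- **Bystanders:** I did not check the spare sample, bushing and vial one by one. In the before/after top views, the differences fall on the fixture and in areas I took to be the arm and its shadow.

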